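Stow the lure tray in the tackle case

TASK

Lift the steel sinker off the blue lure tray and drop it into the wire basket. Then slide the tray flat along the ledge, without lifting or tipping it, into the slot of the yellow tackle case until it is fully home against the back of the slot. Leave the reel, the green lure and the jar where they are.

Things in the scene. Friction and masses are not known exactly. Their poses are not given: they have to be found in the camera images.
- tray: Flat closed lure box, blue rim and clear lid, lying loose on the ledge: 140 (own x) x 100 (own y) x 20 (z) mm, about 0.3 kg. Origin at the centre of its underside. Own x runs along its length, the way it slides into the case; it starts fully outside the case, off line and a little turned. The two short ends are alike.
- sinker: Steel sinker standing upright on the tray's lid: round, 28 mm diameter for the lower 24 mm, tapering to 16 mm at its flat top, 36 mm high, 0.13 kg. Origin at the centre of its underside, z up its axis.
- basket: Open dark wire basket, fixed: 140 (own x) x 120 (own y) x 55 (z) mm outside, slatted walls and floor 4 mm thick. Origin at the centre of its underside. It stands either at the left or at the right end of the work.
- case: Low yellow tackle case with a clear lid and twin black latches, fixed to the ledge: 150 (own x) x 132 (own y) x 34 (z) mm. Origin at the centre of its underside; own +x is the direction in which the tray slides in (roughly to the robot's left).
- case_mouth (a point): Centre of the slot's mouth at ledge height, in the case's -x face; axes as the case. The slot is 104 mm wide and 23.5 mm high, open at the -x face, and has no floor of its own: the tray slides on the ledge. It is 138 mm deep, so a tray fully home stands 2 mm proud of the mouth; the side walls flare to 116 mm over the first 14 mm at the mouth.
- case_seat (a point): Where the tray's origin is when the tray is fully home: on the slot's centre line at ledge height, 68 mm inside the mouth; axes as the case.
- reel: Bystander: grey aluminium fishing reel, round, 64 mm diameter, 46 mm high, with a crank up to 73 mm high reaching 47 mm from its axis. Origin at the centre of its underside. It stands at the end of the work where the basket is not.
- lure: Bystander: green hard-bodied shad lure, about 80 (own x) x 18 x 18 mm, lying on the ledge. Origin at the centre of its underside.
- jar: Bystander: amber glass jar with orange cap, 56 mm diameter, 70 mm high. Origin at the centre of its underside.
Things that resemble listed ones, but are neither listed nor needed, are in the scene too. What is shaped like the sinker but purple is not meant.

How it is judged:
On the way, in this order (a step that is already met when the one before it is completed fails the run):
1. the sinker lies in the basket, released (x of sinker in the frame of basket between -0.062 and 0.062 m and y of sinker in the frame of basket between -0.052 and 0.052 m and height (world z) of sinker below 0.035 m and linear speed of sinker below 0.05 m/s and contact force between the fingers and sinker below 0.1 N), for 0.2 s.
2. the tray is fully home in the case's slot (x of tray in the frame of case_seat between -0.005 and 0.005 m and y of tray in the frame of case_seat between -0.005 and 0.005 m and angle between the x axis of tray and the x axis of case, either way round below 0.05 rad and height (world z) of tray below 0.006 m and linear speed of tray below 0.02 m/s), for 0.2 s.
At the end, for the whole second after the job is handed in: The sinker lies at rest inside the basket, let go of. The tray lies flat on the ledge in the case's slot, its origin within 5 mm of case_seat along and across the slot, its length within 0.05 rad of the slot's direction, at rest. Reel, lure and jar are within 25 mm of where they started (all of step 1 and all of step 2 and distance of each of reel, lure, jar from where it was at the start of the episode below 0.025 m); the robot touches nothing.
It fails at once if the tray is lifted more than 10 mm off the ledge or tipped more than 0.2 rad (height (world z) of tray above 0.01 m or angle between tray's own z axis and vertical above 0.2 rad).
It fails at once if the reel, the lure or the jar is moved more than 25 mm (distance of any of reel, lure, jar from where it was at the start of the episode above 0.025 m).
It also fails if it takes over 72 s, if anything falls off the work surface, if the arm or the gripper's body presses on something with over 40 N, if the wrist force passes 120 N, or if a joint passes its speed limit or range.

ROBOT

A 6-joint arm with a two-finger parallel gripper is mounted at the origin on the work surface. World frame = base frame: x ahead of the robot, y to its left, z up, the work surface at z = 0. Lengths are in m, angles in rad, forces in N, time in s.
With the tool pointing down it reaches from about 0.35 to 0.925 m from the base axis. Payload 6.4 kg.
Tool frame: the origin (TCP) lies midway between the tips of the shut fingers; the grasp point (between the pads) lies behind it (arm.tcp_to_grasp is the z of the grasp point in the tool frame, in m); z points along the fingers, y is the line along which they close (so a half turn about z gives the same grasp; the last joint's range is limited). The gripper opens to 94 mm and grips with 3 to 60 N. Pads are 16 mm wide; open, the fingers measure 119 mm over their backs; the gripper's body (75 mm by 177 mm) begins 78 mm behind the grasp point.
Start: joints at [1.039, 0.245, 1.558, -0, 1.339, -0.174], TCP at [0.228, 0.609, 0.205] pointing down, gripper open.
Joint ranges: [-3.13, 3.13], [-1.02, 2.26], [0.13, 2.54], [-0.95, 4.09], [0.21, 2.88], [-2.74, 2.74]. Speed limits (rad/s): [2.57, 2.57, 3.14, 3.14, 3.14, 3.14].

INTERFACE

Orientations are given as a unit quaternion [w, x, y, z].
In Python, from plant import arm gives the robot as it stands.
- The arm moves only by the tool step_arm, never from a script. Its argument "increments" is a list that holds one entry, the list of rows, each a list of 6 numbers: the shift along the tool's x, y, z scaled (see below), then the turn, a rotation vector about the tool's x, y, z scaled (see below). In form: [[[tx, ty, tz, wx, wy, wz], ...]]. A call has 1 to 12 rows; each row shifts and turns the commanded pose from where the row before left it, along the tool's axes as they then stand; what a row does not reach is not made up. The controller multiplies each number of a shift by 0.025 m and each number of a turn by pi rad. A row lasts 1/8 s, in which the tool goes at most 62.5 mm and 10.7 degrees, less where a joint would pass 70% of its speed; a pose out of reach is approached as far as the arm can. A call with a number of a shift or a turn outside -1 to 1 is refused whole. A call with a gripper value outside its range is refused whole. "claw" is the closure, from 0 (fully open) to 1 (shut), set as the call begins (left out, the last holds). The fingers move at their own pace and stop on an object; "squeeze" is the grip in N (left out, the last holds). Time passes only in rows, so rows that do not move let the fingers close. It gives the time, the measured TCP pose, the force, the opening and the grip force at its end, in the units of the state.
- arm.observe(): the state, without advancing time (a new reading comes with each control period).
- arm.get_image(name): name is "scene" or "top"; returns the picture (384x512x3 uint8, red, green, blue); there is no depth.
- arm.camera_info(name): a dict with "fx", "fy", "cx", "cy" (pixels), "T" (4x4, takes a point from camera to world coordinates). Camera axes: x right, y down, z forward; pixel columns grow to the right and rows downward; lengths in m; the calibration is good to about 2 mm. A picture is of the moment at which its call begins. camera_info takes no time and is no camera call.
- arm.job_done(): hands the job in; it is judged then, once.
Trained networks look in the newest picture that a camera, given by its name, has taken for a name from the list of things; names that differ only in an ending like _2 or _b are one class to them, and where a whole thing is asked for, a point or a joint stands for the part that bears it (a point fixed in the world has none). Each returns a list of dicts, best first, with "conf" (0 to 1); they miss things now and then, are a little off and sometimes report something else, mostly with a low value. They report only what shows in the picture. A call takes as long as a camera call. They do not tell look-alikes from the thing itself.
- arm.recognise(camera, target): "uv" ([column, row] in pixels, amid what is visible of it).
- arm.cut_out(camera, target): "region" (384x512 bool, what is visible of it) and "uv" ([column, row] in pixels, amid what is visible of it).
The state is a dict: "clock": time; "qpos": joint angles; "qd": joint speeds; "joint_torque": joint torques, N m; "ee_pos": TCP position; "orientation": TCP orientation; "wrist_force": force on the tool from outside, world axes, zero at the start; "wrist_torque": the same for the moment, N m; "finger_gap": finger opening in m; "grip_force": force on a finger pad.
Only numpy, scipy, OpenCV 4.12 (cv2) and the standard library are available. Lean on these libraries where they do the work, as an engineer would, in place of code of your own. Each camera call takes 0.05 s, during which the arm holds its last target. There are 200 camera calls.

## Working session

There is one attempt and no reset: what is moved stays moved. The work goes in short steps, Python scripts to look and compute and a tool call to move; the robot and the scene stay as the last step left them, time stands still between calls to the robot, and variables do not carry over. Pictures are saved under pics/ and viewed, at most 14 in all, crops included, and the job is handed in when it is done.

Besides the shell and the picture viewer there is one more tool, called after "Emit:" as name(argument=value, ...), one argument or row to a line, values as JSON. step_arm: Moves the arm, as the interface text tells. Its arguments: {"type":"object","properties":{"increments":{"type":"array"},"claw":{"type":"number"},"squeeze":{"type":"number"}},"required":["increments"]}

```bash
mkdir -p pics; cat > h.py <<'E'
import numpy as np, cv2
from plant import arm
def ray(cam,uv,z):
    c=arm.camera_info(cam);T=np.array(c["T"])
    d=T[:3,:3]@np.array([(uv[0]-c["cx"])/c["fx"],(uv[1]-c["cy"])/c["fy"],1]);o=T[:3,3]
    return (o+d*(z-o[2])/d[2])
def proj(cam,p):
    c=arm.camera_info(cam);T=np.linalg.inv(np.array(c["T"]));q=T[:3,:3]@np.array(p)+T[:3,3]
    return np.array([c["fx"]*q[0]/q[2]+c["cx"],c["fy"]*q[1]/q[2]+c["cy"]])
E
python3 - <<'E'
from h import *
ims=[arm.get_image(n) for n in("top","scene")]
cv2.imwrite("pics/a.png",ims[0][:,:,::-1]); cv2.imwrite("pics/b.png",ims[1][:,:,::-1])
for n in("top","scene"):
    c=arm.camera_info(n);print(n,c["fx"],np.round(np.array(c["T"]),3).tolist())
H=dict(tray=.02,sinker=.03,basket=.03,case=.034,reel=.04,lure=.01,jar=.07)
for t in H:
    for n in("top","scene"):
        for r in arm.cut_out(n,t)[:4]:
            print(t,n,round(r["conf"],2),np.round(r["uv"]),np.round(ray(n,r["uv"],H[t])[:2],3),r["region"].sum(), end=" ")
            if n=="top" and t in("tray","case","basket"):
                b=cv2.boxPoints(cv2.minAreaRect(np.argwhere(r["region"])[:,::-1].astype(np.float32)))
                print([np.round(ray(n,p,H[t])[:2],3).tolist() for p in b],end="")
            print()
s=arm.observe();print(s["ee_pos"],s["orientation"],s["clock"],arm.tcp_to_grasp)
E
```

```text
top 472.19337523315846 [[0.008, -0.978, 0.21, 0.277], [-1.0, -0.009, -0.004, -0.016], [0.006, -0.21, -0.978, 1.558], [0.0, 0.0, 0.0, 1.0]]
scene 434.8896130877595 [[0.792, 0.322, -0.518, 1.259], [0.61, -0.44, 0.659, -0.801], [-0.016, -0.838, -0.545, 0.715], [0.0, 0.0, 0.0, 1.0]]
tray top 0.59 [286. 206.] [ 0.57  -0.111] 1154 [[0.611, -0.021], [0.633, -0.161], [0.53, -0.174], [0.509, -0.036]]
tray scene 0.96 [218. 212.] [ 0.582 -0.113] 1196 
sinker top 0.52 [279. 250.] [ 0.425 -0.085] 65 
sinker top 0.45 [246. 242.] [0.449 0.023] 60 
sinker scene 0.53 [182. 188.] [ 0.428 -0.096] 112 
basket top 0.97 [131. 236.] [0.467 0.394] 1837 [[0.423, 0.468], [0.568, 0.447], [0.538, 0.31], [0.394, 0.333]]
basket scene 0.58 [292. 135.] [0.494 0.384] 1220 
case top 0.55 [217. 205.] [0.57  0.119] 1858 [[0.519, 0.2], [0.659, 0.192], [0.645, 0.04], [0.505, 0.052]]
case scene 0.83 [271. 175.] [0.599 0.11 ] 1516 
reel top 0.77 [379. 241.] [ 0.456 -0.408] 405 
reel scene 0.67 [ 98. 250.] [ 0.476 -0.414] 731 
lure top 0.63 [264. 138.] [ 0.809 -0.034] 232 
lure scene 0.69 [179. 286.] [ 0.691 -0.364] 197 
lure scene 0.52 [291. 137.] [0.474 0.405] 1247 
jar top 0.74 [260. 139.] [ 0.787 -0.022] 269 
jar scene 0.82 [305. 222.] [ 0.83  -0.067] 596 
[0.22762604 0.60884124 0.20545509] [-1.92580162e-06  1.77943584e-01  9.84040691e-01 -7.84349900e-06] 0.8 -0.0188
```

View pics/a.png

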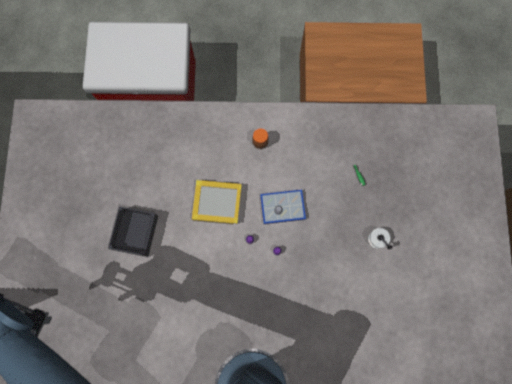

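View pics/b.png

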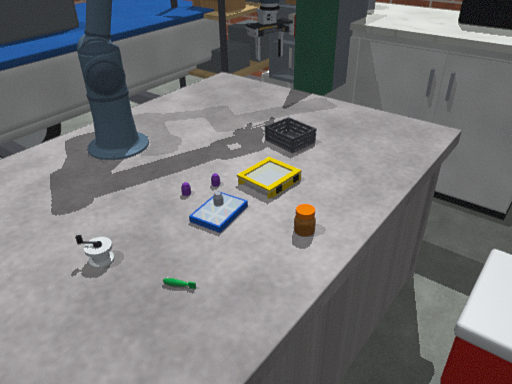

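Candidates for the sinker in the top picture are the grey piece on the tray (279,210) and two purple look-alikes at (250,239) and (277,251). By the description I choose the grey one. The basket is at (134,231) on the left and the reel at (380,238) on the right. The jar is at (260,138) and the lure at (359,176). Next I fit the poses in both views and check the choice in a crop.

```bash
cat > fit.py <<'E'
from h import *
from scipy.optimize import minimize
S=4
def hull(img,lo,hi,win,minfill=4):
    hsv=cv2.cvtColor(img,cv2.COLOR_RGB2HSV);m=cv2.inRange(hsv,np.array(lo),np.array(hi))
    w=np.zeros_like(m);x0,y0,x1,y1=win;w[y0:y1,x0:x1]=255;m&=w
    n,l,st,_=cv2.connectedComponentsWithStats(m);k=1+np.argmax(st[1:,4]);m=(l==k).astype(np.uint8)
    p=np.argwhere(m)[:,::-1].astype(np.float32)
    return cv2.convexHull(p).reshape(-1,2)
def fill(poly):
    im=np.zeros((384*S,512*S),np.uint8);cv2.fillConvexPoly(im,np.round((np.array(poly)+.5)*S*16).astype(np.int32),1,shift=4);return im
def box(p,L,W,z0,H,cam):
    c,s=np.cos(p[2]),np.sin(p[2])
    q=[proj(cam,[p[0]+c*a-s*b,p[1]+s*a+c*b,z]) for a in(-L/2,L/2) for b in(-W/2,W/2) for z in(z0,H)]
    return cv2.convexHull(np.array(q,np.float32)).reshape(-1,2)
def fit(masks,p0,L,W,z0,H):
    def cost(v):
        p=[v[0]/100,v[1]/100,v[2]/10]
        return sum(np.sum(cv2.absdiff(fill(box(p,L,W,z0,H,cam)),m)) for cam,m in masks.items())
    r=minimize(cost,[p0[0]*100,p0[1]*100,p0[2]*10],method="Nelder-Mead",options=dict(initial_simplex=np.array([p0[0]*100,p0[1]*100,p0[2]*10])+np.array([[0,0,0],[1,0,0],[0,1,0],[0,0,1]])))
    return np.array([r.x[0]/100,r.x[1]/100,r.x[2]/10]),r.fun/S/S/sum(m.sum()/S/S for m in masks.values())
def grow(h): # pixel centres -> include half pixel
    c=h.mean(0);return h+.5*np.sign(h-c)*0.8
BLUE=((100,110,60),(130,255,255));YEL=((20,120,80),(35,255,255))
E
cat > m.py <<'E'
from fit import *
t,s=arm.get_image("top"),arm.get_image("scene")
W={"tray":((230,170,330,240),(170,180,265,240)),"case":((180,170,255,235),(225,145,320,205))}
for nm,col,p0,d in(("tray",BLUE,(.57,-.10,1.45),(.14,.10,0,.02)),("case",YEL,(.58,.119,1.5),(.15,.132,0,.034))):
    for cams in(("top","scene"),("top",),("scene",)):
        m={c:fill(grow(hull(i,*col,w))) for c,i,w in zip(("top","scene"),(t,s),W[nm]) if c in cams}
        p,e=fit(m,p0,*d);print(nm,cams,np.round(p,4),round(e,3))
c=t[160:260,180:340,::-1];cv2.imwrite("pics/c.png",cv2.resize(c,None,fx=5,fy=5,interpolation=cv2.INTER_CUBIC))
b=arm.cut_out("top","basket")[0];b2=arm.cut_out("scene","basket")[0]
def h_(r): return fill(grow(cv2.convexHull(np.argwhere(r)[:,::-1].astype(np.float32)).reshape(-1,2)))
print("basket",fit({"top":h_(b["region"]),"scene":h_(b2["region"])},(.48,.39,1.4),.14,.12,0,.055))
print("sinker guess",ray("top",(279,210),.05),ray("scene",(218.5,199),.04))
E
python3 m.py
```

```text
tray ('top', 'scene') [ 0.5711 -0.0976  1.6948] 0.049
tray ('top',) [ 0.572  -0.0992  1.6771] 0.027Traceback (most recent call last):
  File "m.py", line 7, in <module>
    p,e=fit(m,p0,*d);print(nm,cams,np.round(p,4),round(e,3))
        ~~~^^^^^^^^^
  File "fit.py", line 20, in fit
    r=minimize(cost,[p0[0]*100,p0[1]*100,p0[2]*10],method="Nelder-Mead",options=dict(initial_simplex=np.array([p0[0]*100,p0[1]*100,p0[2]*10])+np.array([[0,0,0],[1,0,0],[0,1,0],[0,0,1]])))
    res = _minimize_neldermead(fun, x0, args, callback, bounds=bounds,
                               **options)
    fxr = func(xr)
    fx = function(np.copy(x), *(wrapper_args + args))
  File "fit.py", line 19, in cost
    return sum(np.sum(cv2.absdiff(fill(box(p,L,W,z0,H,cam)),m)) for cam,m in masks.items())
  File "fit.py", line 19, in <genexpr>
    return sum(np.sum(cv2.absdiff(fill(box(p,L,W,z0,H,cam)),m)) for cam,m in masks.items())
                                       ~~~^^^^^^^^^^^^^^^^
  File "fit.py", line 14, in box
    q=[proj(cam,[p[0]+c*a-s*b,p[1]+s*a+c*b,z]) for a in(-L/2,L/2) for b in(-W/2,W/2) for z in(z0,H)]
       ~~~~^^^^^^^^^^^^^^^^^^^^^^^^^^^^^^^^^^^
  File "h.py", line 8, in proj
    c=arm.camera_info(cam);T=np.linalg.inv(np.array(c["T"]));q=T[:3,:3]@np.array(p)+T[:3,3]
ValueError: time passes only in moves, steps and waits
```

```bash
sed -i 's/^def ray/import functools\n@functools.cache\ndef info(n):\n    c=arm.camera_info(n);return dict(c,T=np.array(c["T"]),Ti=np.linalg.inv(np.array(c["T"])))\ndef ray/; s/c=arm.camera_info(cam);T=np.linalg.inv(np.array(c\["T"\]))/c=info(cam);T=c["Ti"]/; s/c=arm.camera_info(cam);T=np/c=info(cam);T=np/' h.py
time python3 m.py; python3 -c "
from plant import arm;print(arm.observe()['clock'])"
```

```text
tray ('top', 'scene') [ 0.5714 -0.0982  1.6906] 0.051
tray ('top',) [ 0.5724 -0.0988  1.7016] 0.026
tray ('scene',) [ 0.569  -0.0956  1.7305] 0.028
case ('top', 'scene') [0.5849 0.1221 1.4929] 0.047
case ('top',) [0.5854 0.1214 1.4904] 0.014
case ('scene',) [0.5796 0.124  1.4969] 0.042
basket (array([0.48011688, 0.3891515 , 1.59744226]), np.float64(0.9055039690676353))
sinker guess [ 0.5522642  -0.08499785  0.05      ] [ 0.56242885 -0.08515429  0.04      ]
1.1
real	0m10.002s
user	0m4.179s
sys	0m2.661s
```

View pics/c.png

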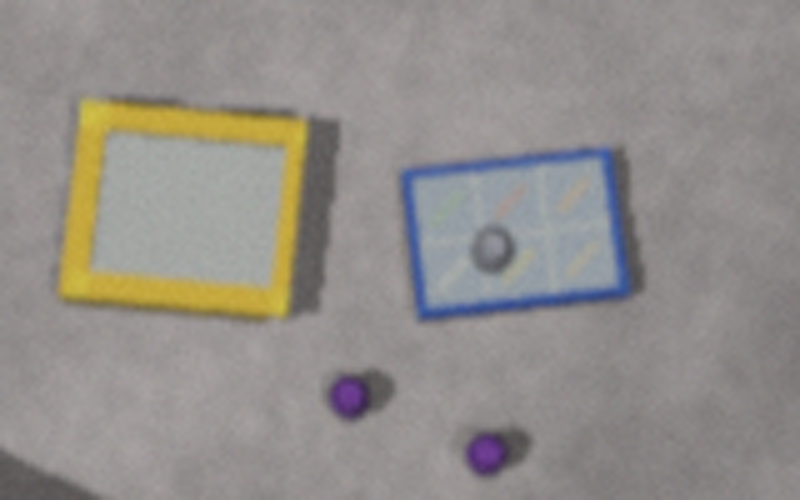

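The crop shows the grey steel sinker at crop (492,249), which is top pixel (278,210). It stands on the blue-rimmed tray. The two purple ones stand on the ledge and are not wanted. I first turn the tool so its x axis lies along the case's slot.

Emit:
step_arm(
  increments=[
    [[0,0,0,0,0,0.0343],[0,0,0,0,0,0.0343],[0,0,0,0,0,0.0343],[0,0,0,0,0,0.0343],[0,0,0,0,0,0.0343],[0,0,0,0,0,0.0343],[0,0,0,0,0,0.0343],[0,0,0,0,0,0.0343],[0,0,0,0,0,0.0343],[0,0,0,0,0,0.0343],[0,0,0,0,0,0.0343],[0,0,0,0,0,0.0343]],
  ],
  claw=0,
)

```text
clock: 2.6
ee_pos: [0.2276, 0.6089, 0.2054]
orientation: [-0.0, 0.736, 0.677, -0.0]
wrist_force: [0.3, -0.8, -0.3]
finger_gap: 0.0939
grip_force: 0.0
```

```bash
cat > d.py <<'E'
# usage: d.py x y z -> shift in tool axes in units of 25 mm; heading of tool x
import sys,numpy as np
from h import *
from scipy.spatial.transform import Rotation as R
s=arm.observe();q=np.array(s["orientation"]);M=R.from_quat(q[[1,2,3,0]]).as_matrix()
print("t",round(s["clock"],2),"p",np.round(s["ee_pos"],4),"xhead",round(np.arctan2(M[1,0],M[0,0]),4),"zax",np.round(M[:,2],3),"F",np.round(s["wrist_force"],1),"gap",round(s["finger_gap"],4),"grip",round(s["grip_force"],1))
a=[float(v) for v in sys.argv[1:]]
for i in range(0,len(a),3): print("delta",np.round(M.T@(np.array(a[i:i+3])-s["ee_pos"])/.025,2))
E
python3 d.py .556 -.084 .12
```

```text
t 2.6 p [0.2276 0.6089 0.2054] xhead 1.4871 zax [-0. -0. -1.] F [ 0.3 -0.8 -0.3] gap 0.0939 grip 0.0
delta [-26.52  15.41   3.42]
```

Emit:
step_arm(
  increments=[
    [[-0.98,0.57,0,0,0,0],[-0.98,0.57,0,0,0,0],[-0.98,0.57,0,0,0,0],[-0.98,0.57,0,0,0,0],[-0.98,0.57,0,0,0,0],[-0.98,0.57,0,0,0,0],[-0.98,0.57,0,0,0,0],[-0.98,0.57,0,0,0,0],[-0.98,0.57,0,0,0,0],[-0.98,0.57,0,0,0,0],[-0.98,0.57,0,0,0,0],[-0.98,0.57,0,0,0,0]],
  ],
)

```text
clock: 4.1
ee_pos: [0.3749, 0.3013, 0.2056]
orientation: [0.0, 0.735, 0.678, 0.0]
wrist_force: [0.2, 0.0, 1.1]
finger_gap: 0.0939
grip_force: 0.0
```

Emit:
step_arm(
  increments=[
    [[-0.98,0.57,0.2,0,0,0],[-0.98,0.57,0.2,0,0,0],[-0.98,0.57,0.2,0,0,0],[-0.98,0.57,0.2,0,0,0],[-0.98,0.57,0.2,0,0,0],[-0.98,0.57,0.2,0,0,0],[-0.98,0.57,0.2,0,0,0],[-0.98,0.57,0.2,0,0,0],[-0.98,0.57,0.2,0,0,0],[-0.98,0.57,0.2,0,0,0],[-0.98,0.57,0.2,0,0,0],[-0.98,0.57,0.2,0,0,0]],
  ],
)

```text
clock: 5.6
ee_pos: [0.5219, -0.0055, 0.1455]
orientation: [0.0, 0.735, 0.678, 0.0]
wrist_force: [0.4, -0.5, -0.5]
finger_gap: 0.0941
grip_force: 0.0
```

```bash
python3 d.py .556 -.084 .0235; python3 - <<'E'
from fit import *
t,s=arm.get_image("top"),arm.get_image("scene")
cv2.imwrite("pics/d.png",cv2.resize(s[130:250,150:310,::-1],None,fx=5,fy=5,interpolation=cv2.INTER_CUBIC))
for z in(.02,.044,.056):print(z,proj("scene",[.556,-.084,z]),proj("scene",[.572,-.098,.02]))
E
```

```text
t 5.6 p [ 0.5219 -0.0055  0.1455] xhead 1.4906 zax [ 0. -0. -1.] F [ 0.4 -0.5 -0.5] gap 0.0941 grip 0.0
delta [-3.02  1.61  4.88]
0.02 [217.51129746 203.95437551] [218.44426986 208.27626659]
0.044 [216.94986632 196.83963114] [218.44426986 208.27626659]
0.056 [216.66454379 193.22387723] [218.44426986 208.27626659]
```

View pics/d.png

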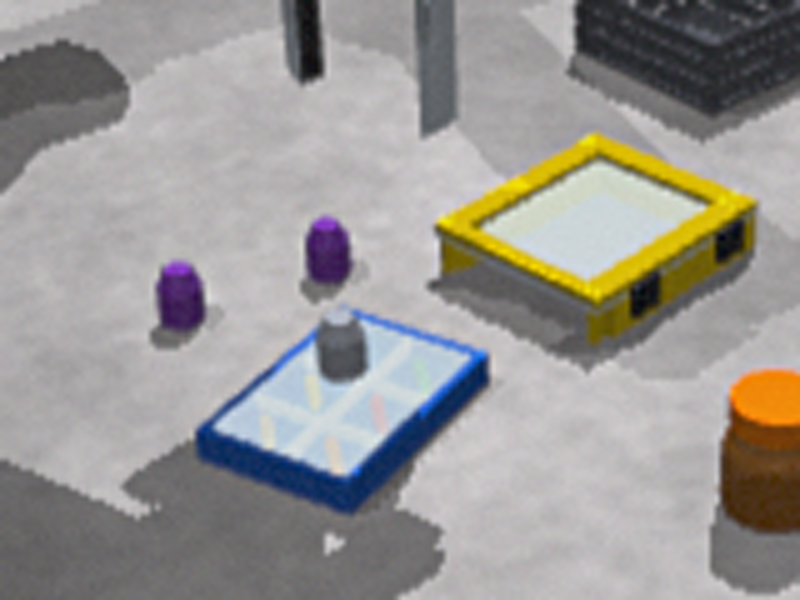

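The scene crop shows the sinker at (218,198), within about 1 px of my estimate. The slot mouth of the case faces the tray. I move over the sinker and descend.

Emit:
step_arm(
  increments=[
    [[-0.75,0.41,0.3,0,0,0],[-0.75,0.41,0.3,0,0,0],[-0.75,0.41,0.3,0,0,0],[-0.7,0.41,0.3,0,0,0],[0,0,0.6,0,0,0],[0,0,0.6,0,0,0],[0,0,0.6,0,0,0],[0,0,0.6,0,0,0],[0,0,0.5,0,0,0],[0,0,0.5,0,0,0],[0,0,0.28,0,0,0],[0,0,0,0,0,0]],
  ],
)

```text
clock: 7.2
ee_pos: [0.5562, -0.0813, 0.0229]
orientation: [-0.0, 0.735, 0.678, -0.0]
wrist_force: [0.7, -0.2, 0.4]
finger_gap: 0.0944
grip_force: 0.0
```

Emit:
step_arm(
  increments=[
    [[0,0,0,0,0,0],[0,0,0,0,0,0],[0,0,0,0,0,0],[0,0,0,0,0,0],[0,0,0,0,0,0],[0,0,0,0,0,0],[0,0,0,0,0,0],[0,0,0,0,0,0]],
  ],
  claw=1,
  squeeze=15,
)

```text
clock: 8.2
ee_pos: [0.5564, -0.0814, 0.0234]
orientation: [-0.0, 0.735, 0.678, -0.0]
wrist_force: [-0.2, 0.1, -0.0]
finger_gap: 0.0273
grip_force: 15.0
```

Emit:
step_arm(
  increments=[
    [[0,0,-0.3,0,0,0],[0,0,-0.6,0,0,0],[0,0,-0.8,0,0,0],[0,0,-0.9,0,0,0],[0,0,-0.9,0,0,0],[0,0,-0.9,0,0,0],[0,0,0,0,0,0]],
  ],
)

```text
clock: 9.07
ee_pos: [0.5583, -0.082, 0.1368]
orientation: [0.003, 0.735, 0.678, 0.001]
wrist_force: [0.1, -0.2, -1.3]
finger_gap: 0.0272
grip_force: 15.0
```

```bash
python3 d.py .48 .387 .13; python3 - <<'E'
from fit import *
t=arm.get_image("top")
cv2.imwrite("pics/e.png",cv2.resize(t[180:280,90:250,::-1],None,fx=5,fy=5,interpolation=cv2.INTER_CUBIC))
for p in[(.48,.387,.055),(.48,.387,.004)]:print((proj("top",p)-[90,180]+.5)*5)
E
```

```text
t 9.07 p [ 0.5583 -0.082   0.1368] xhead 1.4908 zax [ 0.006 -0.002 -1.   ] F [ 0.1 -0.2 -1.3] gap 0.0272 grip 15.0
delta [18.45 -4.62  0.22]
[210.12493886 255.51886361]
[230.15261538 266.08355367]
```

View pics/e.png

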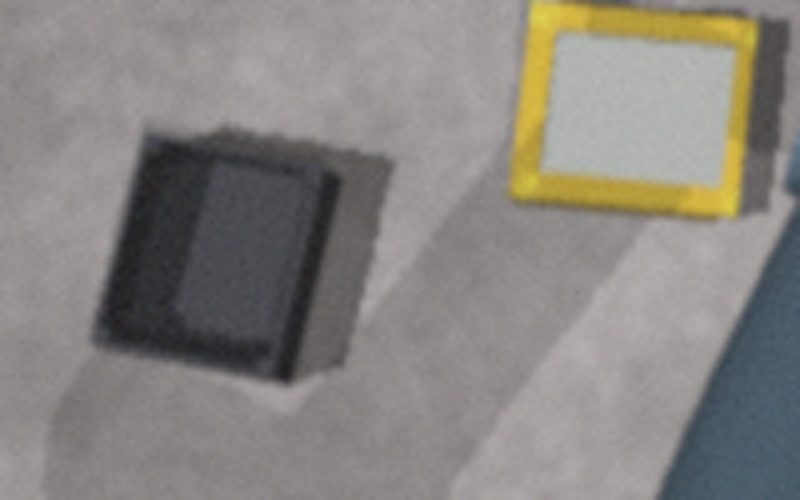

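The crop shows the dark basket's rim centred at (217,256), which matches my target projection of (210,255). The drop point holds.

Emit:
step_arm(
  increments=[
    [[0.6,-0.15,0,0,0,0],[0.97,-0.25,0,0,0,0],[0.97,-0.25,0,0,0,0],[0.97,-0.25,0,0,0,0],[0.97,-0.25,0,0,0,0],[0.97,-0.25,0,0,0,0],[0.97,-0.25,0,0,0,0],[0.97,-0.25,0,0,0,0],[0.97,-0.25,0,0,0,0],[0.97,-0.25,0,0,0,0],[0.97,-0.25,0,0,0,0],[0.97,-0.25,0,0,0,0]],
  ],
)

```text
clock: 10.62
ee_pos: [0.505, 0.2066, 0.1321]
orientation: [-0.001, 0.735, 0.678, -0.001]
wrist_force: [0.1, -0.1, -0.4]
finger_gap: 0.0273
grip_force: 15.0
```

Emit:
step_arm(
  increments=[
    [[0.97,-0.24,0,0,0,0],[0.97,-0.24,0,0,0,0],[0.97,-0.24,0,0,0,0],[0.97,-0.24,0,0,0,0],[0.97,-0.24,0,0,0,0],[0.97,-0.24,0,0,0,0],[0.8,-0.24,0,0,0,0],[0.4,-0.1,0,0,0,0],[0,0,0,0,0,0],[0,0,0,0,0,0]],
  ],
)

```text
clock: 11.88
ee_pos: [0.4765, 0.3832, 0.1333]
orientation: [0.0, 0.735, 0.678, -0.0]
wrist_force: [-0.1, -0.6, -0.4]
finger_gap: 0.0272
grip_force: 15.0
```

```bash
python3 d.py .48 .387 .02
```

```text
t 11.88 p [0.4765 0.3832 0.1333] xhead 1.4902 zax [-0. -0. -1.] F [-0.1 -0.6 -0.4] gap 0.0272 grip 15.0
delta [0.16 0.13 4.53]
```

Emit:
step_arm(
  increments=[
    [[0.15,0.1,0.5,0,0,0],[0,0,0.6,0,0,0],[0,0,0.7,0,0,0],[0,0,0.7,0,0,0],[0,0,0.7,0,0,0],[0,0,0.6,0,0,0],[0,0,0.4,0,0,0],[0,0,0.3,0,0,0],[0,0,0,0,0,0],[0,0,0,0,0,0]],
  ],
)

```text
clock: 13.12
ee_pos: [0.4797, 0.3875, 0.0215]
orientation: [0.0, 0.735, 0.678, 0.001]
wrist_force: [-0.1, 0.8, -1.2]
finger_gap: 0.0274
grip_force: 15.0
```

Emit:
step_arm(
  increments=[
    [[0,0,0,0,0,0],[0,0,0,0,0,0],[0,0,0,0,0,0],[0,0,0,0,0,0],[0,0,0,0,0,0]],
  ],
  claw=0.42,
)

```text
clock: 13.75
ee_pos: [0.4792, 0.3873, 0.021]
orientation: [0.0, 0.735, 0.678, 0.0]
wrist_force: [-0.4, 0.3, 0.7]
finger_gap: 0.0543
grip_force: 0.0
```

Emit:
step_arm(
  increments=[
    [[0,0,-0.4,0,0,0],[0,0,-0.8,0,0,0],[0,0,-0.9,0,0,0],[0,0,-0.9,0,0,0],[0,0,-0.9,0,0,0],[0,0,-0.4,0,0,0]],
  ],
)

```text
clock: 14.5
ee_pos: [0.4804, 0.3879, 0.1316]
orientation: [0.001, 0.735, 0.678, 0.002]
wrist_force: [0.8, -0.3, -0.5]
finger_gap: 0.0546
grip_force: 0.0
```

```bash
python3 d.py .578 -.20 .12
```

```text
t 14.5 p [0.4804 0.3879 0.1316] xhead 1.4908 zax [ 0.004  0.002 -1.   ] F [ 0.8 -0.3 -0.5] gap 0.0546 grip 0.0
delta [-23.13   5.77   0.43]
```

Emit:
step_arm(
  increments=[
    [[-0.98,0.21,0,0,0,0],[-0.98,0.21,0,0,0,0],[-0.98,0.21,0,0,0,0],[-0.98,0.21,0,0,0,0],[-0.98,0.21,0,0,0,0],[-0.98,0.21,0,0,0,0],[-0.98,0.21,0,0,0,0],[-0.98,0.21,0,0,0,0],[-0.98,0.21,0,0,0,0],[-0.98,0.21,0,0,0,0],[-0.98,0.21,0,0,0,0],[-0.98,0.21,0,0,0,0]],
  ],
  claw=0.25,
)

```text
clock: 16.0
ee_pos: [0.5185, 0.0883, 0.1288]
orientation: [0.0, 0.735, 0.678, 0.0]
wrist_force: [-0.6, 0.4, -0.1]
finger_gap: 0.0709
grip_force: 0.0
```

Emit:
step_arm(
  increments=[
    [[-1,0.22,0,0,0,0],[-1,0.22,0,0,0,0],[-1,0.22,0,0,0,0],[-1,0.22,0,0,0,0],[-1,0.22,0,0,0,0],[-1,0.22,0,0,0,0],[-1,0.22,0,0,0,0],[-1,0.22,0,0,0,0],[-1,0.22,0,0,0,0],[-1,0.22,0,0,0,0],[-1,0.22,0,0,0,0],[-1,0.2,0,0,0,0]],
  ],
)

```text
clock: 17.5
ee_pos: [0.5599, -0.2164, 0.1286]
orientation: [0.0, 0.735, 0.678, 0.0]
wrist_force: [0.4, 0.0, -0.6]
finger_gap: 0.0706
grip_force: 0.0
```

```bash
python3 d.py .561 -.213 .006; sed -i 's/^b=arm.*//;s/^def h_.*//;s/^print("basket.*//;s/^print("sinker.*//' m.py; sed -i 's/^c=t\[.*/cv2.imwrite("pics\/f.png",cv2.resize(t[130:290,80:400,::-1],None,fx=2.5,fy=2.5,interpolation=cv2.INTER_CUBIC))/' m.py; python3 m.py
```

```text
t 17.5 p [ 0.5599 -0.2164  0.1286] xhead 1.4909 zax [ 0. -0. -1.] F [ 0.4  0.  -0.6] gap 0.0706 grip 0.0
delta [0.14 0.03 4.9 ]
tray ('top', 'scene') [ 0.5692 -0.0952  1.7208] 0.434
tray ('top',) [ 0.5634 -0.0829  1.5618] 1.595
tray ('scene',) [ 0.5689 -0.0953  1.726 ] 0.021
case ('top', 'scene') [0.5848 0.1214 1.4836] 0.046
case ('top',) [0.5853 0.1212 1.4934] 0.016
case ('scene',) [0.5802 0.1251 1.4764] 0.039
```

View pics/f.png

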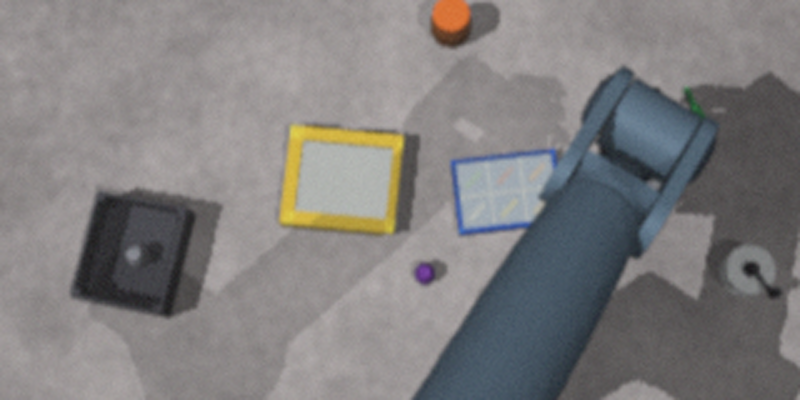

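The picture shows the sinker standing inside the basket at (135,253) in the crop. The tray is unmoved, the purple piece and reel are untouched, and the fingers are behind the tray's rear end. I descend and push with both fingers to square the tray.

Emit:
step_arm(
  increments=[
    [[0,0,0.6,0,0,0],[0,0,0.8,0,0,0],[0,0,0.8,0,0,0],[0,0,0.8,0,0,0],[0,0,0.8,0,0,0],[0,0,0.6,0,0,0],[0,0,0.4,0,0,0],[0,0,0.1,0,0,0],[0,0,0,0,0,0],[0.3,0,0,0,0,0],[0.3,0,0,0,0,0],[0.2,0,0,0,0,0]],
  ],
)

```text
clock: 19.1
ee_pos: [0.5616, -0.1945, 0.0062]
orientation: [0.0, 0.735, 0.678, 0.0]
wrist_force: [0.0, 0.8, 0.3]
finger_gap: 0.0703
grip_force: 0.0
```

Emit:
step_arm(
  increments=[
    [[0.2,0,0,0,0,0],[0.15,0,0,0,0,0],[0.15,0,0,0,0,0],[0.15,0,0,0,0,0],[0.15,0,0,0,0,0],[0.15,0,0,0,0,0],[0.15,0,0,0,0,0],[0.15,0,0,0,0,0],[0.15,0,0,0,0,0],[0.1,0,0,0,0,0],[0.05,0,0,0,0,0],[0,0,0,0,0,0]],
  ],
)

```text
clock: 20.6
ee_pos: [0.5645, -0.1564, 0.006]
orientation: [-0.0, 0.735, 0.678, 0.0]
wrist_force: [-0.2, -0.2, -0.0]
finger_gap: 0.0707
grip_force: 0.3
```

```bash
python3 d.py; cat > n.py <<'E'
from fit import *
import sys
s=arm.get_image("scene")
cv2.imwrite("pics/%s.png"%sys.argv[1],cv2.resize(s[130:250,150:310,::-1],None,fx=5,fy=5,interpolation=cv2.INTER_CUBIC))
for p0 in((.572,-.06,1.5),(.576,-.03,1.48)):
    t,e=fit({"scene":fill(grow(hull(s,*BLUE,(170,160,275,240))))},p0,.14,.10,0,.02)
    c=np.array([.5800,.1245]);h=1.49
    d=t[:2]-c;print(np.round(t,4),round(e,3),"along %.4f lat %.4f dang %.3f"%(d@[np.cos(h),np.sin(h)],d@[-np.sin(h),np.cos(h)],t[2]-h))
E
python3 n.py g
```

```text
t 20.6 p [ 0.5645 -0.1564  0.006 ] xhead 1.4907 zax [-0.  0. -1.] F [-0.2 -0.2 -0. ] gap 0.0707 grip 0.3
[ 0.5754 -0.0808  1.7599] 1.051 along -0.2050 lat -0.0119 dang 0.270
[ 0.5744 -0.0809  1.6913] 1.046 along -0.2052 lat -0.0110 dang 0.201
```

View pics/g.png

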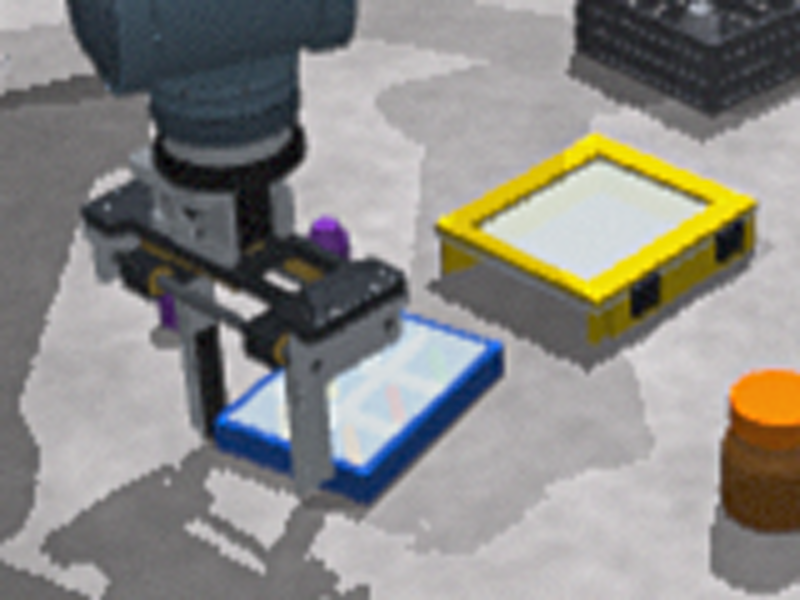

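The picture shows both fingers behind the tray's rear end, and the tray is being turned towards the slot. A finger splits the blue outline, so I refit with all the blue pieces.

```bash
sed -i 's/k=1+np.argmax(st\[1:,4\]);m=(l==k).astype(np.uint8)/m=np.isin(l,[i for i in range(1,n) if st[i,4]>=12]).astype(np.uint8)/' fit.py; python3 n.py g2; python3 - <<'E'
from fit import *
print(np.round(hull(arm.get_image("scene"),*BLUE,(170,160,275,240)),0).astype(int).tolist())
for th in(1.49,1.60):print(np.round(box((.5735,-.079,th),.14,.1,0,.02,"scene"),1).tolist())
E
```

```text
[ 0.5702 -0.0833  1.7153] 0.089 along -0.2079 lat -0.0070 dang 0.225
[ 0.57   -0.0836  1.7074] 0.09 along -0.2082 lat -0.0069 dang 0.217
[[250, 199], [249, 205], [223, 230], [220, 229], [201, 222], [196, 220], [194, 219], [193, 218], [193, 213], [194, 211], [205, 203], [230, 192], [249, 198]]
[[253.8000030517578, 206.89999389648438], [218.0, 230.10000610351562], [193.10000610351562, 215.3000030517578], [192.39999389648438, 209.5], [228.60000610351562, 188.5], [253.6999969482422, 201.10000610351562]]
[[252.89999389648438, 205.10000610351562], [221.60000610351562, 230.1999969482422], [193.60000610351562, 217.3000030517578], [192.89999389648438, 211.39999389648438], [225.5, 188.39999389648438], [252.8000030517578, 199.3000030517578]]
```

```bash
cat > cf.py <<'E'
from h import *
from scipy.optimize import least_squares
C=dict(fr=(.07,-.05),fl=(.07,.05),rr=(-.07,-.05),rl=(-.07,.05))
def cfit(obs,p0=(.573,-.08,1.6),c=(.58,.1245),h=1.49): # obs: (corner, z, u, v)
    def f(p):
        r=[]
        for k,z,u,v in obs:
            a,b=C[k];cs,sn=np.cos(p[2]),np.sin(p[2])
            r+=list(proj("scene",[p[0]+cs*a-sn*b,p[1]+sn*a+cs*b,z])-[u,v])
        return r
    s=least_squares(f,p0);d=s.x[:2]-np.array(c)
    print(np.round(s.x,4),"rms",round(np.sqrt(np.mean(s.fun**2)),2),"along %.4f lat %.4f dang %.3f"%(d@[np.cos(h),np.sin(h)],d@[-np.sin(h),np.cos(h)],s.x[2]-h))
E
python3 - <<'E'
from cf import *
cfit([("fr",.02,250,198.6),("fr",0,250,204.6),("rr",0,222.6,230.2),("rl",0,193,218.6),("rl",.02,192.6,213.6)])
# initial picture d
g=lambda x,y:(150+x/5-.5,130+y/5-.5)
cfit([("fr",.02,*g(488,355)),("fr",0,*g(488,382)),("rr",0,*g(350,512)),("rl",0,*g(200,460)),("rl",.02,*g(198,432)),("fl",.02,*g(355,310))])
# case corners from picture d, same method
import cf
cf.C=dict(fr=(.075,-.066),fl=(.075,.066),rr=(-.075,-.066),rl=(-.075,.066))
cfit([("fr",.034,*g(757,203)),("rr",.034,*g(595,303)),("rl",.034,*g(437,228)),("fl",.034,*g(597,133)),("rr",0,*g(590,343))],(.58,.12,1.5))
E
```

```text
[ 0.5711 -0.0829  1.6857] rms 0.43 along -0.2074 lat -0.0079 dang 0.196
[ 0.5715 -0.095   1.6785] rms 0.71 along -0.2195 lat -0.0092 dang 0.188
[0.582  0.1224 1.471 ] rms 0.71 along -0.0019 lat -0.0022 dang -0.019
```

The corner fit shows the tray has moved 12 mm but is still about 0.19 rad off, so contact has only begun. I push another 20 mm.

Emit:
step_arm(
  increments=[
    [[0.1,0,0,0,0,0],[0.1,0,0,0,0,0],[0.1,0,0,0,0,0],[0.1,0,0,0,0,0],[0.1,0,0,0,0,0],[0.1,0,0,0,0,0],[0.1,0,0,0,0,0],[0.1,0,0,0,0,0],[0,0,0,0,0,0]],
  ],
)

```text
clock: 21.88
ee_pos: [0.5661, -0.1362, 0.0059]
orientation: [-0.0, 0.735, 0.678, 0.0]
wrist_force: [0.3, -0.9, -0.7]
finger_gap: 0.0706
grip_force: 0.2
```

```bash
python3 d.py; python3 n.py i
```

```text
t 21.88 p [ 0.5661 -0.1362  0.0059] xhead 1.4908 zax [-0.  0. -1.] F [ 0.3 -0.9 -0.7] gap 0.0706 grip 0.2
[ 0.5719 -0.0635  1.7183] 0.093 along -0.1881 lat -0.0072 dang 0.228
[ 0.5718 -0.0629  1.7274] 0.097 along -0.1874 lat -0.0070 dang 0.237
```

View pics/i.png

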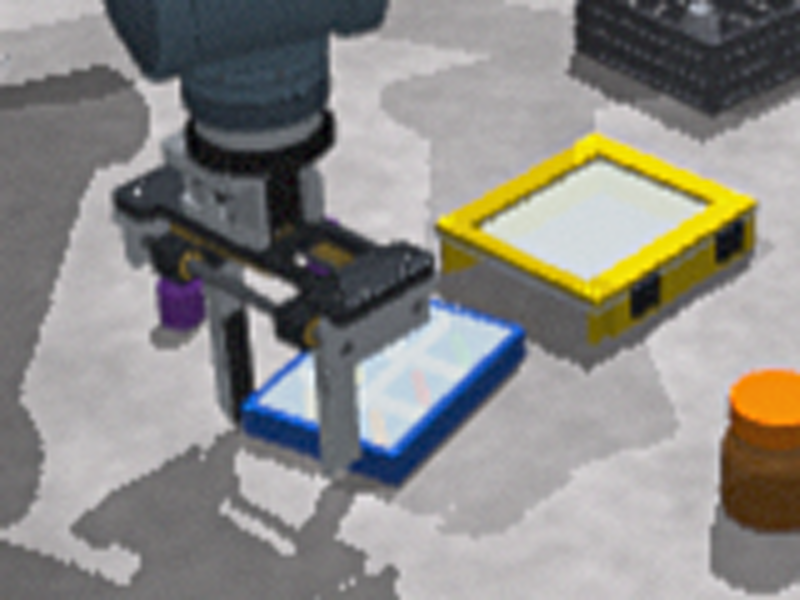

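The picture shows the near finger against the middle of the rear end. The far finger has slipped past the left corner, so the tray only translates. I back off, narrow the gap, shift 9 mm outward and push the left corner.

Emit:
step_arm(
  increments=[
    [[-0.5,0,0,0,0,0],[-0.5,0,0,0,0,0],[-0.2,0,0,0,0,0],[0,0.36,0,0,0,0],[0,0,0,0,0,0],[0.3,0,0,0,0,0],[0.2,0,0,0,0,0],[0.15,0,0,0,0,0],[0.15,0,0,0,0,0],[0.15,0,0,0,0,0],[0.15,0,0,0,0,0],[0.1,0,0,0,0,0]],
  ],
  claw=0.42,
)

```text
clock: 23.42
ee_pos: [0.575, -0.1371, 0.0059]
orientation: [-0.0, 0.735, 0.678, -0.0]
wrist_force: [-0.5, -1.2, -0.1]
finger_gap: 0.0543
grip_force: 0.5
```

Emit:
step_arm(
  increments=[
    [[0.1,0,0,0,0,0],[0.1,0,0,0,0,0],[0.1,0,0,0,0,0],[0.1,0,0,0,0,0],[0.1,0,0,0,0,0],[0,0,0,0,0,0]],
  ],
)

```text
clock: 24.18
ee_pos: [0.5762, -0.1246, 0.006]
orientation: [-0.0, 0.735, 0.678, 0.0]
wrist_force: [0.4, -0.1, 0.3]
finger_gap: 0.0545
grip_force: 0.0
```

```bash
python3 d.py; python3 n.py j
```

```text
t 24.18 p [ 0.5762 -0.1246  0.006 ] xhead 1.4907 zax [ 0.  0. -1.] F [ 0.4 -0.1  0.3] gap 0.0545 grip 0.0
[ 0.5822 -0.0384  1.6272] 0.101 along -0.1622 lat -0.0154 dang 0.137
[ 0.5828 -0.0395  1.638 ] 0.098 along -0.1633 lat -0.0160 dang 0.148
```

View pics/j.png

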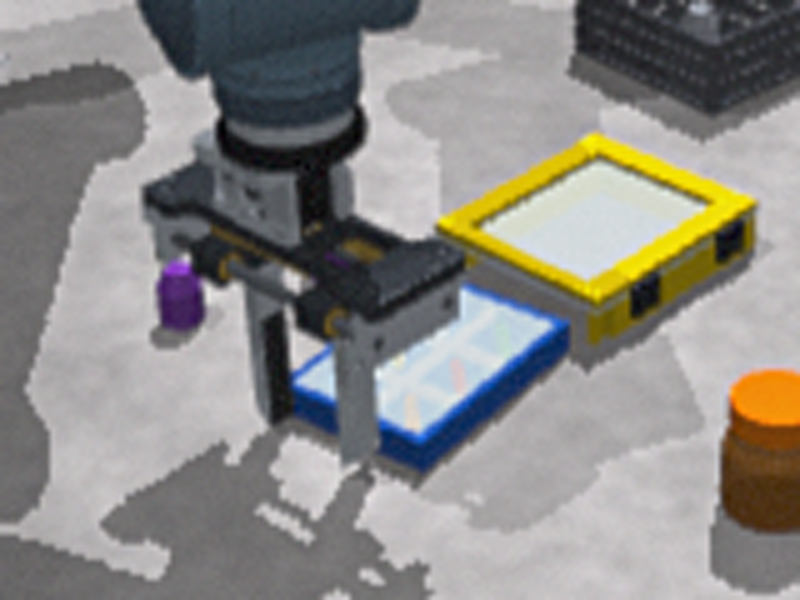

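```bash
python3 - <<'E'
from cf import *
import cf
k=lambda p:np.round((proj("scene",p)-[150,130]+.5)*5)
t=np.array([.5762,-.1246,.006]);X=np.array([.08,.997,0]);Y=np.array([.997,-.08,0])
for s in(-1,1):
    print([k(t+Y*s*d+X*a).tolist() for d in(.027,.0395) for a in(-.008,.008)])
g=lambda x,y:(150+x/5-.5,130+y/5-.5)
cfit([("fr",.02,*g(569,322)),("fr",0,*g(569,350)),("rr",0,*g(425,471)),("rr",.02,*g(425,440)),("rl",0,*g(292,408)),("rl",.02,*g(292,380))])
E
```

```text
[[275.0, 428.0], [297.0, 415.0], [260.0, 419.0], [282.0, 406.0]]
[[343.0, 467.0], [365.0, 453.0], [359.0, 476.0], [381.0, 462.0]]
[ 0.5828 -0.0363  1.6126] rms 0.75 along -0.1601 lat -0.0158 dang 0.123
```

The projected fingertips coincide with the picture, so the scene camera agrees with the robot. The tray is about 14 mm to the far side and 0.13 rad turned. I'll square it with a two-finger push on its long side, which sets both yaw and lateral position.

Emit:
step_arm(
  increments=[
    [[-0.5,0,0,0,0,0],[-0.3,0,0,0,0,0],[0,0,-0.8,0,0,0],[0,0,-0.9,0,0,-0.05],[0,0,-0.9,0,0,-0.05],[0,0,0,0,0,-0.05],[0,0,0,0,0,-0.05],[0,0,0,0,0,-0.05],[0,0,0,0,0,-0.05],[0,0,0,0,0,-0.05],[0,0,0,0,0,-0.05],[0,0,0,0,0,-0.05]],
  ],
  claw=0.15,
)

```text
clock: 25.72
ee_pos: [0.575, -0.145, 0.0726]
orientation: [0.001, 0.116, 0.993, -0.0]
wrist_force: [-0.2, -0.7, -0.5]
finger_gap: 0.0795
grip_force: 0.0
```

Emit:
step_arm(
  increments=[
    [[0,0,0,0,0,-0.05],[-0.8,0.8,0,0,0,0],[-0.8,0.8,0,0,0,0],[-0.8,0.8,0,0,0,0],[-0.8,0.8,0,0,0,0],[-0.6,0.8,0,0,0,0],[0,0,0,0,0,0],[0,0,0,0,0,0]],
  ],
)

```text
clock: 26.72
ee_pos: [0.6768, -0.0532, 0.0716]
orientation: [0.0, 0.04, 0.999, -0.0]
wrist_force: [-0.2, -0.1, 0.4]
finger_gap: 0.0799
grip_force: 0.0
```

```bash
python3 d.py .679 -.051 .006; python3 - <<'E'
from fit import *
t,s=arm.get_image("top"),arm.get_image("scene")
m={"scene":fill(grow(hull(s,*BLUE,(170,160,275,240))))}
print(fit(m,(.58,-.04,1.6),.14,.10,0,.02))
E
```

```text
t 26.73 p [ 0.6768 -0.0532  0.0716] xhead 3.0613 zax [ 0. -0. -1.] F [-0.2 -0.1  0.4] gap 0.0799 grip 0.0
delta [-0.08  0.1   2.62]
(array([ 0.58161347, -0.03826075,  1.63418504]), np.float64(0.027822048176312553))
```

Emit:
step_arm(
  increments=[
    [[0,0,0.6,0,0,0],[0,0,0.7,0,0,0],[0,0,0.7,0,0,0],[0,0,0.45,0,0,0],[0,0,0.17,0,0,0],[0,0,0,0,0,0],[0.3,0,0,0,0,0],[0.3,0,0,0,0,0],[0.2,0,0,0,0,0],[0.2,0,0,0,0,0],[0.15,0,0,0,0,0],[0.15,0,0,0,0,0]],
  ],
)

```text
clock: 28.32
ee_pos: [0.6449, -0.0503, 0.0057]
orientation: [0.001, 0.04, 0.999, -0.0]
wrist_force: [0.9, -0.6, 0.0]
finger_gap: 0.08
grip_force: 0.5
```

Emit:
step_arm(
  increments=[
    [[0.15,0,0,0,0,0],[0.15,0,0,0,0,0],[0.1,0,0,0,0,0],[0.1,0,0,0,0,0],[0.1,0,0,0,0,0],[0.05,0,0,0,0,0],[0,0,0,0,0,0]],
  ],
)

```text
clock: 29.2
ee_pos: [0.6286, -0.0487, 0.0056]
orientation: [0.0, 0.04, 0.999, 0.0]
wrist_force: [1.4, 0.1, 1.2]
finger_gap: 0.08
grip_force: 0.6
```

```bash
python3 d.py .627 -.047 .006; sed -i 's/c=np.array.*/c=np.array([.583,.1225]);h=1.487/' n.py; python3 n.py k
```

```text
t 29.2 p [ 0.6286 -0.0487  0.0056] xhead 3.0613 zax [ 0.  0. -1.] F [1.4 0.1 1.2] gap 0.08 grip 0.6
delta [ 0.07  0.06 -0.02]
[ 0.5699 -0.0318  1.4672] 0.081 along -0.1548 lat 0.0002 dang -0.020
[ 0.5696 -0.0319  1.4771] 0.08 along -0.1550 lat 0.0004 dang -0.010
```

View pics/k.png

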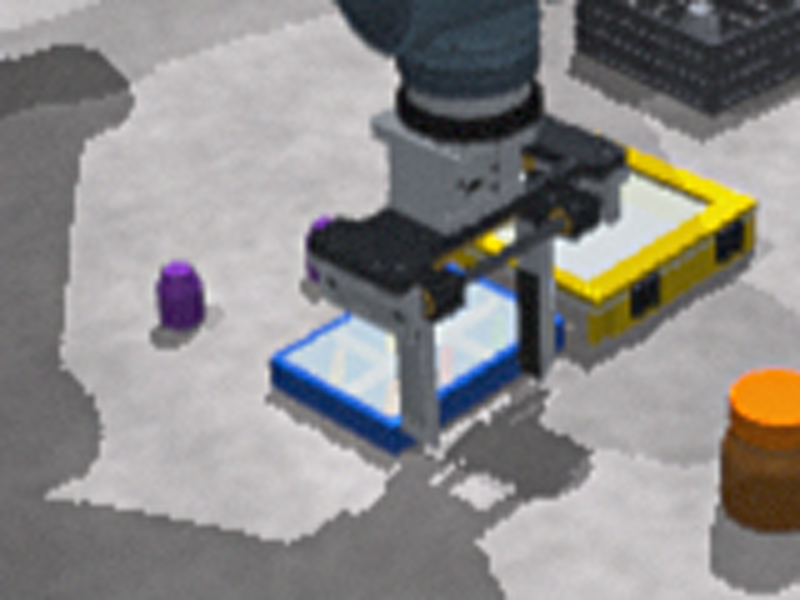

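The picture shows the tray squared and in line with the slot (lateral about 0, yaw within 0.02 rad). The jar and case are untouched. I go back behind the rear end and push it home.

Emit:
step_arm(
  increments=[
    [[-0.3,0,0,0,0,0],[-0.2,0,0,0,0,0],[0,0,-0.8,0,0,0],[0,0,-0.9,0,0,0.05],[0,0,-0.9,0,0,0.05],[0,0,0,0,0,0.05],[0,0,0,0,0,0.05],[0,0,0,0,0,0.05],[0,0,0,0,0,0.05],[0,0,0,0,0,0.05],[0,0,0,0,0,0.05],[0,0,0,0,0,0.05]],
  ],
)

```text
clock: 30.75
ee_pos: [0.6414, -0.0499, 0.072]
orientation: [0.0, 0.681, 0.732, 0.0]
wrist_force: [-0.7, 0.9, -0.0]
finger_gap: 0.0801
grip_force: 0.0
```

Emit:
step_arm(
  increments=[
    [[0,0,0,0,0,0.05],[-0.7,-0.56,0,0,0,0],[-0.7,-0.56,0,0,0,0],[-0.7,-0.56,0,0,0,0],[-0.7,-0.56,0,0,0,0],[-0.7,-0.6,0,0,0,0],[-0.1,0,0,0,0,0],[0,0,0,0,0,0]],
  ],
  claw=0.3,
)

```text
clock: 31.75
ee_pos: [0.5632, -0.1341, 0.0706]
orientation: [0.0, 0.735, 0.678, 0.0]
wrist_force: [-0.0, 1.3, 0.4]
finger_gap: 0.0653
grip_force: 0.0
```

```bash
python3 d.py .5616 -.1316 .006; python3 n.py l
```

```text
t 31.75 p [ 0.5632 -0.1341  0.0706] xhead 1.4903 zax [ 0.  0. -1.] F [-0.   1.3  0.4] gap 0.0653 grip 0.0
delta [ 0.09 -0.07  2.58]
[ 0.5684 -0.0314  1.4862] 0.033 along -0.1546 lat 0.0017 dang -0.001
[ 0.5694 -0.0313  1.5005] 0.033 along -0.1544 lat 0.0007 dang 0.013
```

Emit:
step_arm(
  increments=[
    [[0,-0.06,0.6,0,0,0],[0,0,0.7,0,0,0],[0,0,0.7,0,0,0],[0,0,0.4,0,0,0],[0,0,0.18,0,0,0],[0,0,0,0,0,0],[0.3,0,0,0,0,0],[0.3,0,0,0,0,0],[0.2,0,0,0,0,0],[0.2,0,0,0,0,0],[0.2,0,0,0,0,0],[0.2,0,0,0,0,0]],
  ],
)

```text
clock: 33.3
ee_pos: [0.5646, -0.0989, 0.0062]
orientation: [0.0, 0.735, 0.678, -0.0]
wrist_force: [0.7, -2.6, 1.7]
finger_gap: 0.0656
grip_force: 1.1
```

Emit:
step_arm(
  increments=[
    [[0.2,0,0,0,0,0],[0.2,0,0,0,0,0],[0.2,0,0,0,0,0],[0.2,0,0,0,0,0],[0.2,0,0,0,0,0],[0.2,0,0,0,0,0],[0.2,0,0,0,0,0],[0.2,0,0,0,0,0],[0.2,0,0,0,0,0],[0.2,0,0,0,0,0],[0.2,0,0,0,0,0],[0.2,0,0,0,0,0]],
  ],
)

```text
clock: 34.8
ee_pos: [0.5692, -0.0387, 0.006]
orientation: [-0.0, 0.735, 0.678, -0.0]
wrist_force: [-0.5, -3.0, 1.7]
finger_gap: 0.0657
grip_force: 1.3
```

```bash
python3 d.py .576 .038 .006; python3 n.py o
```

```text
t 34.8 p [ 0.5692 -0.0387  0.006 ] xhead 1.4907 zax [-0.  0. -1.] F [-0.5 -3.   1.7] gap 0.0657 grip 1.3
delta [ 3.08  0.03 -0.  ]
[0.5824 0.0282 1.1628] 0.766 along -0.0940 lat -0.0073 dang -0.324
[0.5837 0.0303 1.1269] 0.765 along -0.0918 lat -0.0084 dang -0.360
```

View pics/o.png

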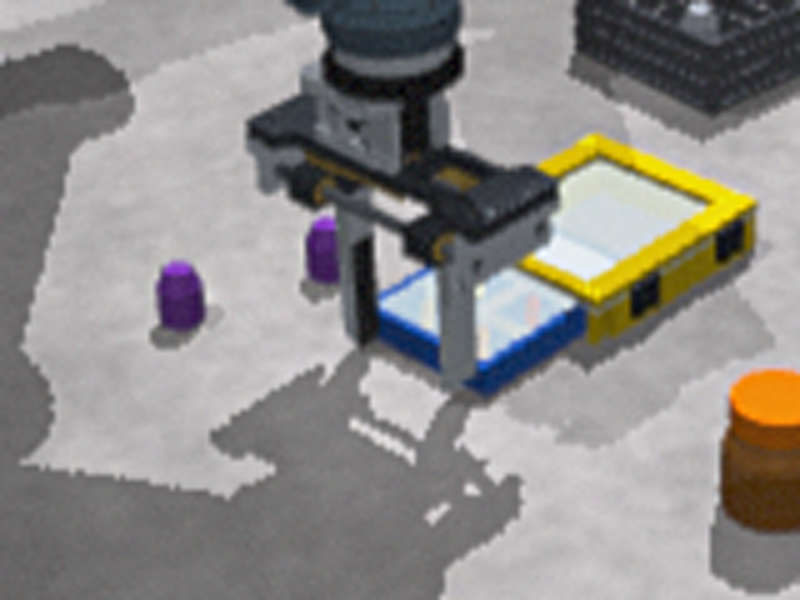

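The picture shows the tray entering the slot straight at only 3 N, with both fingers on its rear end. I continue.

Emit:
step_arm(
  increments=[
    [[0.2,0,0,0,0,0],[0.22,0,0,0,0,0],[0.22,0,0,0,0,0],[0.22,0,0,0,0,0],[0.22,0,0,0,0,0],[0.22,0,0,0,0,0],[0.22,0,0,0,0,0],[0.22,0,0,0,0,0],[0.22,0,0,0,0,0],[0.22,0,0,0,0,0],[0.22,0,0,0,0,0],[0.2,0,0,0,0,0]],
  ],
)

```text
clock: 36.35
ee_pos: [0.5743, 0.0262, 0.0059]
orientation: [-0.0, 0.735, 0.678, -0.0]
wrist_force: [-0.6, -1.7, -0.3]
finger_gap: 0.0657
grip_force: 0.8
```

Emit:
step_arm(
  increments=[
    [[0.1,0,0,0,0,0],[0.1,0,0,0,0,0],[0.1,0,0,0,0,0],[0,0,0,0,0,0]],
  ],
)

```text
clock: 36.85
ee_pos: [0.5749, 0.0336, 0.0059]
orientation: [-0.0, 0.735, 0.678, 0.0]
wrist_force: [0.8, 0.6, -0.4]
finger_gap: 0.0659
grip_force: 0.0
```

Emit:
step_arm(
  increments=[
    [[0.08,0,0,0,0,0],[0.08,0,0,0,0,0],[0.06,0,0,0,0,0]],
  ],
)

```text
clock: 37.22
ee_pos: [0.5753, 0.0372, 0.006]
orientation: [0.001, 0.735, 0.679, -0.001]
wrist_force: [-2.9, -11.1, 0.5]
finger_gap: 0.0657
grip_force: 5.6
```

Emit:
step_arm(
  increments=[
    [[0.06,0,0,0,0,0],[0.04,0,0,0,0,0]],
  ],
)

```text
clock: 37.48
ee_pos: [0.5752, 0.0373, 0.006]
orientation: [0.002, 0.734, 0.679, -0.003]
wrist_force: [-4.2, -19.0, 1.6]
finger_gap: 0.0657
grip_force: 9.6
```

Firm stop at y = 0.037, matching the predicted home position. I back off, lift clear and check.

Emit:
step_arm(
  increments=[
    [[-0.3,0,0,0,0,0],[-0.5,0,0,0,0,0],[-0.8,0,0,0,0,0],[-0.8,0,0,0,0,0],[-0.5,0,-0.5,0,0,0],[-0.9,0,-0.9,0,0,0],[-0.9,0,-0.9,0,0,0],[-0.9,0,-0.9,0,0,0],[-0.9,0,-0.9,0,0,0],[-0.9,0,-0.9,0,0,0],[0,0,0,0,0,0],[0,0,0,0,0,0]],
  ],
)

```text
clock: 38.98
ee_pos: [0.5603, -0.1427, 0.1304]
orientation: [-0.001, 0.735, 0.678, -0.0]
wrist_force: [0.2, 0.6, -0.8]
finger_gap: 0.0658
grip_force: 0.0
```

```bash
python3 d.py; python3 - <<'E'
from h import *
s,t=arm.get_image("scene"),arm.get_image("top")
a=cv2.resize(s[90:250,150:340,::-1],(570,480));b=cv2.resize(t[120:280,100:176,::-1],(228,480))
cv2.imwrite("pics/p.png",np.hstack([a,b]))
E
```

```text
t 38.98 p [ 0.5603 -0.1427  0.1304] xhead 1.4906 zax [-0.001  0.001 -1.   ] F [ 0.2  0.6 -0.8] gap 0.0658 grip 0.0
```

View pics/p.png

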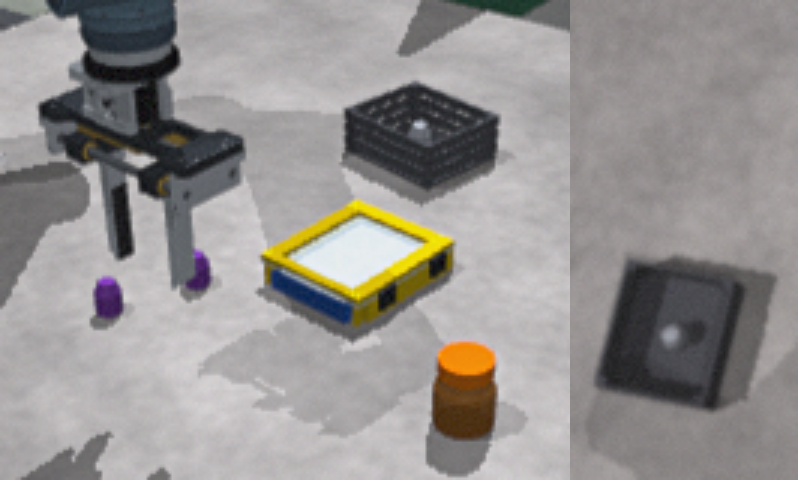

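The tray's blue end fills the slot, flush at (312,295). The sinker stands in the basket at (420,130), and the jar and the purple pieces are undisturbed. I hand the job in.

```bash
python3 -c "
from plant import arm;print(arm.job_done())"
```

```text
the job is handed in; nothing more can be done
None
```

I handed the job in at about 39 s of the 72 s: the sinker stands in the basket, the tray is fully home in the case's slot, and the jar, reel and lure were never touched; the hand-in returned no verdict.

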